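# Jack up one side of the fondant sheeter and hold it

## Robot

A 7-joint arm with a two-finger parallel gripper is mounted at the origin on the work surface. World frame = base frame: x ahead of the robot, y to its left, z up, the work surface at z = 0. Lengths are in m, angles in rad, forces in N, time in s.
With the tool pointing down it reaches from about 0.425 to 0.8 m from the base axis. Payload 8.3 kg.
Tool frame: the origin (TCP) lies on the centre line of the jaws, within the pads' length; the fingertips stand 17 mm ahead of it and the grasp point (between the pads) lies 2 mm behind it (manip.tip_reach is the distance from the TCP to the fingertips, in m); y points along the fingers, x is the direction in which the jaws open and shut, and the axes are right-handed (so a half turn about y gives the same grasp; the last joint's range is limited). The gripper opens to 85 mm and grips with 20 to 120 N. Pads are 22 mm wide; open, the fingers measure 114 mm over their backs; the gripper's body (76 mm by 85 mm) begins 54 mm behind the grasp point. The pads swing forward as they close: fully open they stand 13 mm farther back than shut.
Start: joints at [-1.297, 0.383, 0.016, 1.37, -0.006, 1.388, -0.046], TCP at [0.206, 0.59, 0.248] pointing down, gripper open.
Joint ranges: [-2.95, 2.95], [-0.25, 2.06], [-1.52, 1.56], [0.18, 2.33], [-1.44, 4.58], [0.02, 2.06], [-3.01, 3.01]. Speed limits (rad/s): [2.39, 2.39, 3.01, 3.01, 3.14, 3.14, 3.14].

## Interface

Orientations are given as a unit quaternion [w, x, y, z].
In Python, from plant import manip, imaging, nets gives the robot as it stands. The module is installed in compiled form; this text tells all that it offers.
- The arm moves only by the shell command python3 -m jog 'ROWS'. ROWS is JSON, a list of rows, each a list of 7 numbers: the closure, from 0 (fully open) to 1 (shut), then the shift along the tool's x, y, z in cm, then the turn, a rotation vector about the tool's x, y, z in rad. In form: [[grip, dx, dy, dz, ax, ay, az], ...]. A call has 1 to 8 rows; each row shifts and turns the pose as measured when the row begins, along the tool's axes as they then stand; what a row does not reach is not made up. A row lasts 1/10 s, in which the tool goes at most 50 mm and 8.59 degrees, less where a joint would pass 70% of its speed; a pose out of reach is approached as far as the arm can. A call is refused whole if a number of a shift passes 5 or a number of a turn 0.15, either way. A call with a gripper value outside its range is refused whole. The fingers move at their own pace and stop on an object; the grip force is fixed at half the most. Time passes only in rows, so rows that do not move let the fingers close. It gives the time, the measured TCP pose, the force and the opening at its end, in the units of the state.
- manip.read_state(): the state, without advancing time (a new reading comes with each control period).
- imaging.read_camera(name): name is "side" or "top" or "wrist"; returns a dict with "color" (400x640x3 uint8, red, green, blue), "intrinsics" (3x3 intrinsics, pixels), "k1" (the pictures are not rectified: a ray, as slopes to the right and down, at radius r is drawn at 1 + k1 r^2 times it, then the intrinsics apply), "extrinsics" (4x4, takes a point from world to camera coordinates). Camera axes: x right, y down, z forward; pixel columns grow to the right and rows downward; lengths in m; the calibration is good to about 2 mm. A picture is of the moment at which its call begins. There is no depth.
- manip.hand_in(): hands the job in, once; it reports no verdict.
Trained networks look in the newest picture that a camera, given by its name, has taken for a name from the list of things; names that differ only in an ending like _2 or _b are one class to them, and where a whole thing is asked for, a point or a joint stands for the part that bears it (a point fixed in the world has none). Each returns a list of dicts, best first, with "confidence" (0 to 1); they miss things now and then, are a little off and sometimes report something else, mostly with a low value. They report only what shows in the picture. A call takes as long as a camera call.
- nets.boxes_of(camera, label): "rect" ([centre column, centre row, width, height] in pixels, round what is visible of it).
- nets.mark_of(camera, label): "point" ([column, row] in pixels: a listed point, or the origin of a listed thing).
The state is a dict: "time": time; "qpos": joint angles; "qd": joint speeds; "tau": joint torques, N m; "eef_pos": TCP position; "tool_rot": TCP orientation; "force": force on the tool from outside, world axes, zero at the start; "wrist_torque": the same for the moment, N m; "opening": finger opening in m.
Only numpy, scipy, OpenCV 4.12 (cv2) and the standard library are available. Lean on these libraries where they do the work, as an engineer would, in place of code of your own. Each camera call takes 0.05 s, during which the arm holds its last target.

## Task

The fondant sheeter is to get new rubber pads under the two feet on its lug side. Stand the red ratchet jack on the table with its saddle centred under the rubber pad of the yellow jacking lug, then pump the jack's handle until both feet on that side hang at least 12 mm clear of the table, and keep the last stroke held fully down: finish while holding the handle down, with the jack alone carrying that side. Do not shove the sheeter or disturb the two rubber pads or the palette knife.

Things in the scene. Friction and masses are not known exactly. Their poses are not given: they have to be found in the camera images.
- jack: red ratchet jack, loose, 0.9 kg: base plate 260 mm (jack x) by 100 (y) by 8 mm; red casting on it, two cheeks 44 mm wide over all in y, jack x 5 to 122 mm, top 56 mm above the table. Saddle towards jack +x, handle towards -x. Origin: centre of the base's underside (on the table), z up
- jack_grip (a point): point in the middle of the red casting, 40 mm above the underside, at jack x = +35 mm: a place to grasp the jack from above, fingers closing along jack y across the 44 mm (the handle rises between the fingers, 52 mm above the table there)
- saddle (a point): centre of the top face of the jack's round steel saddle (38 mm across), at jack x = +95 mm, y = 0; 70 mm above the table while the jack is down, rises straight up with the ram
- ram (a joint): height of the saddle above its lowest position, m: 0 at the start, at most 0.0345. A full stroke lifts it 10 mm; as the handle comes up the load sinks back 3 mm onto the ratchet. So it climbs 7 mm a stroke and is highest while the handle is down: feet about 4, 9, 15, 20 mm clear with the 1st, 2nd, 3rd, 4th stroke held down
- handle (a joint): angle of the pump handle, rad: 0 = up (at the start, sloping 38 deg above level), grows as it is pressed, 0.60 = fully down on its stop (3 deg above level). A return spring (2 to 3 N at the grip) brings it up by itself when let go; with the sheeter's weight on the saddle, pressing or holding it down takes about 8 to 14 N at the grip
- handle_grip (a point): centre of the black rubber grip (round, 22 mm across, 62 mm long along the handle), 170 mm from the pivot, which is at jack x +54 mm, 36 mm above the underside, axis along jack y. At handle angle a: jack x = 0.054 - 0.170 cos(0.66 - a), z = 0.036 + 0.170 sin(0.66 - a); 140 mm above the table when up, 46 mm when down
- sheeter: fondant sheeter, white and aluminium, 11 kg (+-12%), loose on four rubber feet. Base tray 310 (x) by 300 mm (y), underside 45 mm above the table; body 283 mm high; chutes reach 250 mm either way along x. Origin: centre between the feet, on the table. The lug is on its +y side (side face at y = +150 mm). It tips about the feet of the other side
- lift_pad (a point): centre of the underside of the black rubber pad (40 mm across) under the yellow lug: sheeter x 0, y +190 mm, 76 mm above the table (6 mm above the lowered saddle). Lug: 66 mm wide (x), out to sheeter y +215 mm, top 88 mm high, black dot above the pad centre. The jack stands square to that side, handle pointing away; its base then ends 5 mm short of the side face
- foot_near (a point): centre of the underside of one of the two feet on the lug side, sheeter x = -125 mm, y = +125 mm (42 mm across); its height is its clearance over the table
- foot_far (a point): the same of the other foot on the lug side, sheeter x = +125 mm, y = +125 mm
- pad_a: bystander: new black rubber pad 50 x 50 x 10 mm; origin at the centre of its underside
- pad_b: bystander: the other new rubber pad, the same size
- palette_knife: bystander: palette knife, 237 mm long along its x, 24 mm wide, 14 mm high; origin near its middle, on the table

How it is judged:
On the way, in this order (a step that is already met when the one before it is completed fails the run):
1. the jack stands flat on the table with its saddle under the pad of the yellow lug (centres within 12 mm) (horizontal distance between saddle and lift_pad below 0.012 m and height (world z) of jack below 0.003 m and angle between jack's own z axis and vertical below 0.04 rad and linear speed of jack below 0.02 m/s and value of joint handle below 0.2 rad), for 0.2 s.
2. the saddle has taken the weight: both feet on the lug side are off the table (contact force between jack and sheeter above 25 N and height (world z) of each of foot_near, foot_far above 0.002 m), for 0.1 s.
At the end, for the whole second after the job is handed in: fingers hold the handle down (angle over 0.50 rad, over 2 N); both lug-side feet over 12 mm above the table, still; the jack carries that side (over 25 N, robot under 1 N on the sheeter), saddle within 16 mm of the pad centre, jack flat on the table (height (world z) of each of foot_near, foot_far above 0.012 m and value of joint handle above 0.5 rad and contact force between the fingers and jack above 2 N and contact force between jack and sheeter above 25 N and contact force between each of the arm, the fingers and sheeter below 1 N and horizontal distance between saddle and lift_pad below 0.016 m and height (world z) of jack below 0.003 m and angle between jack's own z axis and vertical below 0.05 rad and linear speed of sheeter below 0.02 m/s); the arm keeps its last pose, push and grip.
It fails at once if the sheeter is shoved more than 30 mm (distance of sheeter from where it was at the start of the episode above 0.03 m).
It fails at once if a bystander (rubber pads, palette knife) is moved more than 20 mm (distance of any of pad_a, pad_b, palette_knife from where it was at the start of the episode above 0.02 m).
It also fails if it takes over 67 s, if anything falls off the work surface, if the arm or the gripper's body presses on something with over 40 N, if the wrist force passes 120 N, or if a joint passes its speed limit or range.

## Working session

There is one attempt and no reset: what is moved stays moved. The work goes in short steps, Python scripts to look and compute and a shell command to move; the robot and the scene stay as the last step left them, time stands still between calls to the robot, and variables do not carry over. Pictures are saved under pics/ and viewed, and the job is handed in when it is done.

```bash
mkdir -p pics; ls; cat > h.py <<'E'
import numpy as np, cv2, json
from scipy.spatial.transform import Rotation as R
from plant import manip, imaging, nets
def cam(n,save=None):
    c=imaging.read_camera(n)
    if save: cv2.imwrite('pics/'+save,c['color'][:,:,::-1])
    return c
def ray(c,uv):
    K=np.array(c['intrinsics']);E=np.array(c['extrinsics'])
    d=np.array([(uv[0]-K[0,2])/K[0,0],(uv[1]-K[1,2])/K[1,1]])
    u=d.copy()
    for _ in range(30): u=d/(1+c['k1']*(u@u))
    Rw=E[:3,:3]; o=-Rw.T@E[:3,3]
    return o,Rw.T@np.array([u[0],u[1],1])
def atz(c,uv,z):
    o,d=ray(c,uv); return o+d*(z-o[2])/d[2]
def proj(c,p):
    K=np.array(c['intrinsics']);E=np.array(c['extrinsics'])
    q=E[:3,:3]@np.array(p)+E[:3,3]; u=q[:2]/q[2]; u=u*(1+c['k1']*(u@u))
    return np.array([K[0,0]*u[0]+K[0,2],K[1,1]*u[1]+K[1,2]])
def tri(c1,p1,c2,p2):
    o1,d1=ray(c1,p1);o2,d2=ray(c2,p2)
    d1/=np.linalg.norm(d1);d2/=np.linalg.norm(d2)
    A=np.array([d1,-d2]).T; t=np.linalg.lstsq(A,o2-o1,rcond=None)[0]
    a=o1+d1*t[0];b=o2+d2*t[1]; return (a+b)/2,np.linalg.norm(a-b)
def st():
    s=manip.read_state(); q=s['tool_rot']
    M=R.from_quat([q[1],q[2],q[3],q[0]]).as_matrix()
    return s,np.array(s['eef_pos']),M
def totool(dw): # world shift->tool cm
    return st()[2].T@np.array(dw)*100
E
python3 - <<'E'
from h import *
np.set_printoptions(precision=4,suppress=True)
s,p,M=st(); print(s['time'],p,M,s['force'],s['opening'],manip.tip_reach)
for n in ['side','top','wrist']:
    c=cam(n,n+'0.png')
    print(n,(-c['extrinsics'][:3,:3].T@c['extrinsics'][:3,3]))
    for l in ['jack','jack_grip','saddle','handle_grip','lift_pad','sheeter','foot_near','foot_far','pad_a','palette_knife']:
        for r in nets.mark_of(n,l)[:2]:
            print(l,np.round(r['point']),round(r['confidence'],2))
E
```

```text
pics
0.0 [0.2063 0.5895 0.2473] [[ 0.3304 -0.0006 -0.9438]
 [ 0.9438 -0.0019  0.3304]
 [-0.002  -1.     -0.    ]] [ 1.106  -0.7844  0.6293] 0.08538467823846277 0.017
side [ 1.1313 -0.1133  0.8902]
jack [403. 176.] 0.92
jack [263. 188.] 0.6
jack_grip [396. 171.] 0.64
saddle [368. 171.] 0.72
handle_grip [440. 135.] 0.79
handle_grip [312. 301.] 0.61
lift_pad [262. 188.] 0.86
lift_pad [439. 134.] 0.51
sheeter [462. 244.] 0.3
foot_far [249. 256.] 0.56
pad_a [312. 300.] 0.86
pad_a [363. 291.] 0.71
palette_knife [460. 247.] 0.67
top [0.4652 0.0127 0.9894]
jack [226. 233.] 0.93
jack [260. 230.] 0.19
jack_grip [236. 230.] 0.65
saddle [255. 231.] 0.76
handle_grip [208. 150.] 0.63
lift_pad [368. 230.] 0.89
sheeter [439. 230.] 0.77
foot_near [392. 279.] 0.78
foot_far [389. 189.] 0.81
pad_a [302. 133.] 0.74
pad_a [259. 228.] 0.68
palette_knife [206. 148.] 0.62
wrist [0.1357 0.615  0.3738]
```

View pics/side0.png

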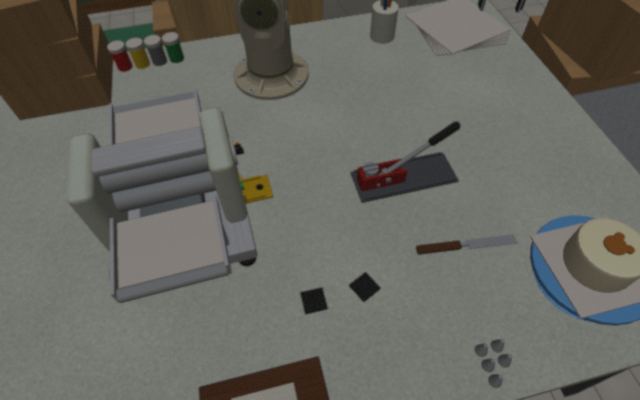

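View pics/top0.png

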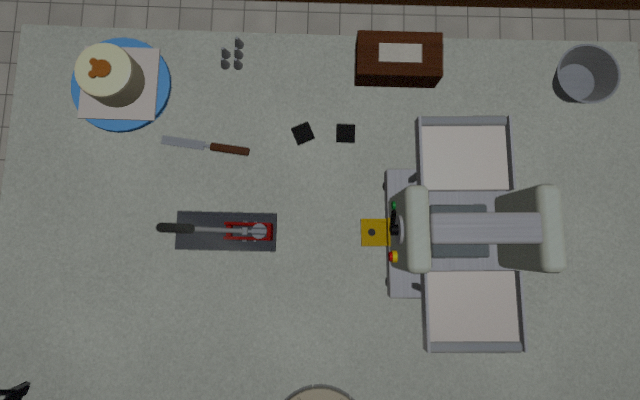

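View pics/wrist0.png

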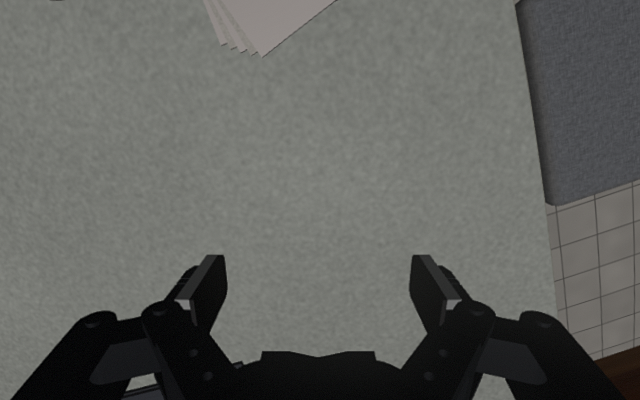

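```bash
python3 - <<'E'
from h import *
c=cam('top'); im=c['color'][:,:,::-1]
a=im[200:262,150:290]; b=im[160:305,350:470]
cv2.imwrite('pics/a.png',cv2.resize(a,None,fx=5.7,fy=5.7,interpolation=cv2.INTER_CUBIC))
cv2.imwrite('pics/b.png',cv2.resize(b,None,fx=4,fy=4,interpolation=cv2.INTER_CUBIC))
E
```

```text
(no output)
```

View pics/a.png

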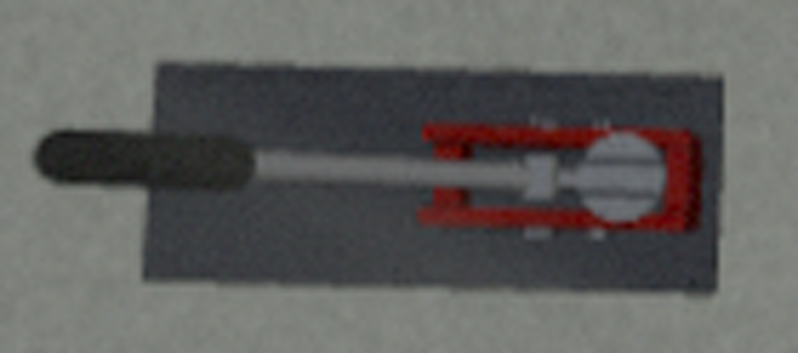

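View pics/b.png

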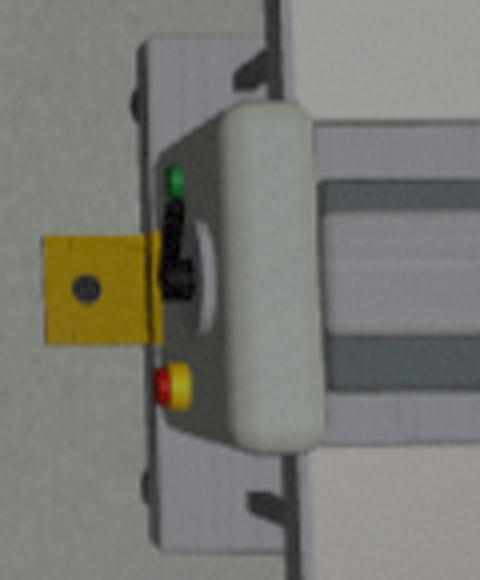

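```bash
cat > m.py <<'E'
from h import *
np.set_printoptions(precision=4,suppress=True)
c=cam('top')
A=lambda x,y,z:atz(c,[(x+.5)/5.7-.5+150,(y+.5)/5.7-.5+200],z)
B=lambda x,y,z:atz(c,[(x+.5)/4-.5+350,(y+.5)/4-.5+160],z)
P=[A(157,62,.008),A(722,75,.008),A(716,293,.008),A(145,280,.008)]
print(np.array(P)); ctr=sum(P)/4; x=(P[1]+P[2]-P[0]-P[3]);print('jack ctr',ctr,'len',np.linalg.norm(x)/2,'yaw',np.arctan2(x[1],x[0]), np.linalg.norm(P[0]-P[3]))
s=A(622,178,.07);print('saddle',s, 'from ctr',ctr+.095*x/np.linalg.norm(x))
print('grip',A(145,157,.14))
d=B(87,288,.088);print('dot',d)
l1,l2=B(44,236,.088),B(44,344,.088);print('lug',l1,l2,np.linalg.norm(l1-l2))
t1,t2=B(149,40,.06),B(160,550,.06);e=t1-t2;print('tray',t1,t2,np.linalg.norm(e),'sheeter x yaw',np.arctan2(e[1],e[0]))
cs=cam('side')
for l,z in [('saddle',.07),('jack',0),('lift_pad',.076),('pad_a',0.),('handle_grip',.14),('palette_knife',0)]:
    for n,cc in (('side',cs),('top',c)):
        for r in nets.mark_of(n,l)[:2]: print(l,n,atz(cc,r['point'],z),round(r['confidence'],2))
E
python3 m.py
```

```text
[[0.5447 0.3845 0.008 ]
 [0.5459 0.1271 0.008 ]
 [0.4471 0.1257 0.008 ]
 [0.4461 0.3827 0.008 ]]
jack ctr [0.496 0.255 0.008] len 0.2572358986059635 yaw -1.56657982087493 0.09862595182019819
saddle [0.4957 0.1605 0.07  ] from ctr [0.4964 0.16   0.008 ]
grip [0.4965 0.3365 0.14  ]
dot [ 0.5006 -0.1107  0.088 ]
lug [ 0.5309 -0.0846  0.088 ] [ 0.4667 -0.0856  0.088 ] 0.06418912076346883
tray [ 0.6578 -0.1515  0.06  ] [ 0.3456 -0.1603  0.06  ] 0.31227768592337 sheeter x yaw 0.028151580949658386
saddle side [0.4942 0.1644 0.07  ] 0.72
saddle side [0.4319 0.3759 0.07  ] 0.41
saddle top [0.4943 0.1581 0.07  ] 0.54
jack side [ 0.503   0.2552 -0.    ] 0.71
jack side [0.3752 0.4139 0.    ] 0.66
jack top [0.4901 0.254  0.    ] 0.7
lift_pad side [ 0.5029 -0.1042  0.076 ] 0.79
lift_pad top [ 0.5049 -0.109   0.076 ] 0.61
pad_a side [ 0.7619 -0.0516  0.    ] 0.61
pad_a side [0.767  0.0695 0.    ] 0.58
pad_a top [0.758 0.065 0.   ] 0.84
pad_a top [ 0.7607 -0.0439  0.    ] 0.56
handle_grip side [0.4956 0.3341 0.14  ] 0.63
handle_grip top [0.4988 0.338  0.14  ] 0.63
palette_knife side [0.7225 0.3221 0.    ] 0.95
palette_knife top [0.7107 0.3201 0.    ] 0.65
```

```bash
python3 -m jog '[[0,0,0,0,0,0.15,0],[0,0,0,0,0,0.15,0],[0,0,0,0,0,0.15,0],[0,0,0,0,0,0.15,0],[0,0,0,0,0,0.15,0],[0,0,0,0,0,0.15,0],[0,0,0,0,0,0.15,0],[0,0,0,0,0,0.15,0]]'
cat > d.py <<'E'
import sys
from h import *
np.set_printoptions(precision=3,suppress=True)
a=[float(v) for v in sys.argv[1:]]
s,p,M=st()
print('t',s['time'],'p',p,'f',np.array(s['force']),'op',s['opening'],'q',np.array(s['qpos']))
print('tool x yaw',np.arctan2(M[1,0],M[0,0]),'x',M[:,0],'y',M[:,1])
if a:
    print('shift tool cm',totool(np.array(a[:3])-p))
    if len(a)>3:
        y=a[3]; xd=np.array([np.cos(y),np.sin(y),0]); yd=np.array([0,0,-1.]); T=np.stack([xd,yd,np.cross(xd,yd)],1)
        print('rot',R.from_matrix(M.T@T).as_rotvec())
E
python3 d.py 0.4962 0.220 0.248 0.004
```

```text
time: 3.2
eef_pos: [0.2065, 0.5899, 0.2483]
tool_rot: [0.707, -0.707, -0.01, 0.01]
force: [0.7, 0.4, -0.5]
opening: 0.085
t 3.2 p [0.207 0.59  0.248] f [ 0.675  0.387 -0.472] op 0.08504635469049845 q [-1.434  0.385  0.206  1.377 -0.079  1.387 -1.2  ]
tool x yaw 0.02793648766558972 x [ 1.     0.028 -0.   ] y [-0.  0. -1.]
shift tool cm [ 27.923   0.014 -37.782]
rot [-0.     0.024 -0.   ]
```

```bash
python3 -m jog '[[0,3.5,0,-4.7,0,0.024,0],[0,3.5,0,-4.7,0,0,0],[0,3.5,0,-4.7,0,0,0],[0,3.5,0,-4.7,0,0,0],[0,3.5,0,-4.7,0,0,0],[0,3.5,0,-4.7,0,0,0],[0,3.5,0,-4.7,0,0,0],[0,3.5,0,-4.7,0,0,0]]'
python3 d.py 0.4962 0.220 0.12 0.004
```

```text
time: 4.0
eef_pos: [0.4472, 0.268, 0.2466]
tool_rot: [0.709, -0.706, -0.004, 0.005]
force: [1.5, -0.3, 0.0]
opening: 0.0854
t 4.0 p [0.447 0.268 0.247] f [ 1.457 -0.338  0.033] op 0.08537222278295159 q [-0.988  0.162  0.443  1.673 -0.076  1.322 -0.518]
tool x yaw 0.013271287604248967 x [ 1.     0.013 -0.002] y [-0.002  0.004 -1.   ]
shift tool cm [ 4.862 12.624 -4.925]
rot [-0.004  0.009 -0.002]
```

```bash
python3 -m jog '[[0,2.5,0,-2.5,0,0.009,0],[0,2.4,0,-2.5,0,0,0],[0,0,0,0,0,0,0],[0,0,3,0,0,0,0],[0,0,3,0,0,0,0],[0,0,3,0,0,0,0]]'
python3 d.py 0.4962 0.220 0.042 0.004; python3 -c "
from h import *
cam('top','t1.png');cam('wrist','w1.png');cam('side','s1.png')"
```

```text
time: 4.6
eef_pos: [0.5066, 0.2084, 0.1605]
tool_rot: [0.711, -0.704, 0.0, -0.008]
force: [-0.3, 0.7, -0.5]
opening: 0.0853
t 4.6 p [0.507 0.208 0.161] f [-0.27   0.704 -0.549] op 0.08534137966092399 q [-0.856  0.286  0.493  1.741 -0.153  1.137 -0.329]
tool x yaw -0.011865474742924757 x [ 1.    -0.012  0.011] y [ 0.011  0.01  -1.   ]
shift tool cm [-1.191 11.852  1.033]
rot [-0.01  -0.016  0.011]
```

View pics/w1.png

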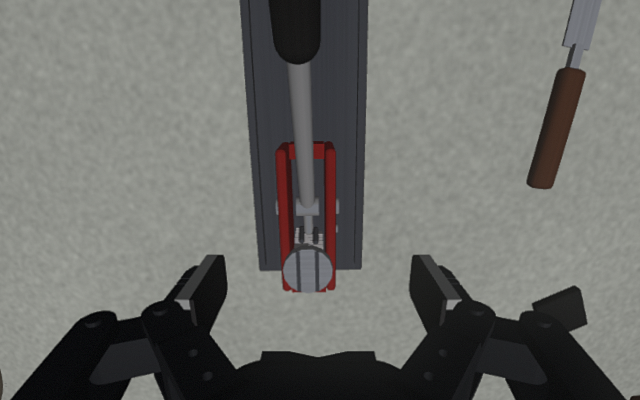

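View pics/s1.png

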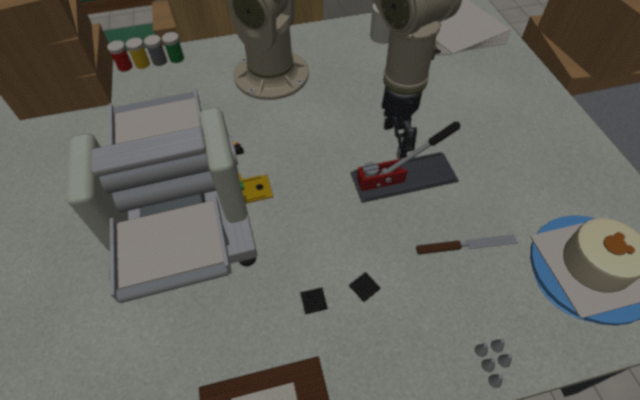

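```bash
python3 -m jog '[[0,-1.2,1,1,-0.01,-0.016,0.011],[0,0,0,0,0,0,0],[0,0,0,0,0,0,0]]'
python3 d.py 0.4962 0.220 0.042 0.004
```

```text
time: 5.05
eef_pos: [0.4935, 0.2211, 0.1531]
tool_rot: [-0.707, 0.707, 0.002, -0.003]
force: [-0.7, -0.7, 0.8]
opening: 0.0855
t 5.05 p [0.494 0.221 0.153] f [-0.694 -0.707  0.751] op 0.0854952108040294 q [-0.881  0.288  0.481  1.754 -0.145  1.136 -0.348]
tool x yaw 0.007843804110526426 x [ 1.     0.008 -0.001] y [-0.001 -0.001 -1.   ]
shift tool cm [ 0.278 11.112 -0.1  ]
rot [ 0.001  0.004 -0.001]
```

```bash
python3 -m jog '[[0,0.25,2,-0.1,0,0.004,0],[0,0,2,0,0,0,0],[0,0,2,0,0,0,0],[0,0,2,0,0,0,0],[0,0,0,0,0,0,0],[0,0,0,0,0,0,0]]'
python3 d.py 0.4962 0.220 0.042 0.004
```

```text
time: 5.65
eef_pos: [0.5002, 0.2242, 0.0782]
tool_rot: [0.709, -0.705, -0.006, -0.001]
force: [0.5, -0.6, 1.1]
opening: 0.0853
t 5.65 p [0.5   0.224 0.078] f [ 0.453 -0.635  1.087] op 0.08533557441967911 q [-0.852  0.384  0.458  1.82  -0.205  0.972 -0.302]
tool x yaw 0.007037176652307809 x [1.    0.007 0.01 ] y [ 0.01   0.007 -1.   ]
shift tool cm [-0.439  3.612 -0.444]
rot [-0.007  0.003  0.01 ]
```

```bash
python3 -m jog '[[0,-0.4,1.2,-0.4,-0.007,0.003,0.01],[0,0,1.2,0,0,0,0],[0,0,0,0,0,0,0]]'
python3 d.py 0.4962 0.220 0.042 0.004
```

```text
time: 5.95
eef_pos: [0.4977, 0.221, 0.0554]
tool_rot: [0.708, -0.707, -0.002, 0.0]
force: [0.1, 0.8, 0.2]
opening: 0.0855
t 5.95 p [0.498 0.221 0.055] f [0.055 0.763 0.166] op 0.08549222307209944 q [-0.842  0.415  0.45   1.84  -0.22   0.933 -0.29 ]
tool x yaw 0.004151026812747101 x [1.    0.004 0.003] y [ 0.003  0.002 -1.   ]
shift tool cm [-0.153  1.336 -0.1  ]
rot [-0.002  0.     0.003]
```

```bash
python3 -m jog '[[0,-0.15,1.3,-0.1,-0.002,0,0.003],[0,0,0,0,0,0,0],[0,0,0,0,0,0,0]]'
python3 d.py 0.4962 0.220 0.042 0.004; python3 -c "
from h import *
cam('wrist','w2.png')"
```

```text
time: 6.25
eef_pos: [0.4963, 0.2199, 0.0413]
tool_rot: [-0.707, 0.707, 0.001, -0.002]
force: [0.9, 0.8, -0.0]
opening: 0.0851
t 6.25 p [0.496 0.22  0.041] f [ 0.876  0.843 -0.027] op 0.08508401307008899 q [-0.836  0.434  0.444  1.85  -0.231  0.908 -0.281]
tool x yaw 0.003967519579007837 x [ 1.     0.004 -0.   ] y [-0.    -0.001 -1.   ]
shift tool cm [-0.006 -0.071  0.012]
rot [ 0.001 -0.    -0.   ]
```

View pics/w2.png

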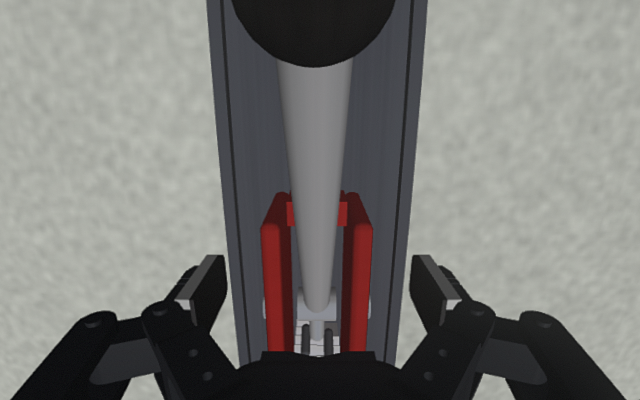

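```bash
python3 -m jog '[[1,0,0,0,0,0,0],[1,0,0,0,0,0,0],[1,0,0,0,0,0,0],[1,0,0,0,0,0,0],[1,0,0,0,0,0,0],[1,0,0,0,0,0,0]]'
python3 d.py 0.4962 0.220 0.042 0.004
```

```text
time: 6.9
eef_pos: [0.496, 0.2201, 0.0419]
tool_rot: [-0.707, 0.707, 0.001, -0.002]
force: [-0.3, -0.3, -1.1]
opening: 0.0429
t 6.9 p [0.496 0.22  0.042] f [-0.321 -0.286 -1.149] op 0.04293989000434891 q [-0.836  0.433  0.444  1.85  -0.231  0.91  -0.282]
tool x yaw 0.003931503520687409 x [ 1.     0.004 -0.001] y [-0.001 -0.    -1.   ]
shift tool cm [ 0.019 -0.008 -0.005]
rot [ 0.    -0.    -0.001]
```

```bash
python3 -m jog '[[1,0,-1.5,0,0,0,0],[1,0,0,0,0,0,0],[1,0,0,-2.5,0,-0.009,0],[1,0,0,-2.5,0,-0.009,0],[1,0,0,-2.5,0,0,0],[1,0,0,-2.5,0,0,0],[1,0,0,-1,0,0,0],[1,0,0,0,0,0,0]]'
python3 d.py 0.4985 0.04 0.055 0.022
```

```text
time: 7.7
eef_pos: [0.4928, 0.1062, 0.0546]
tool_rot: [-0.706, 0.708, 0.006, -0.013]
force: [-0.3, 1.0, -9.2]
opening: 0.0431
t 7.7 p [0.493 0.106 0.055] f [-0.296  1.034 -9.216] op 0.04313591419232204 q [-0.693  0.351  0.493  1.935 -0.204  0.915 -0.072]
tool x yaw 0.026715790151646674 x [ 1.     0.027 -0.01 ] y [-0.01  -0.004 -1.   ]
shift tool cm [ 0.388 -0.02  -6.636]
rot [ 0.004  0.005 -0.01 ]
```

```bash
python3 -m jog '[[1,0.4,0,-2,0.004,0.005,-0.01],[1,0,0,-2,0,0,0],[1,0,0,-1.5,0,0,0],[1,0,0,0,0,0,0],[1,0,0,0,0,0,0]]'
python3 d.py 0.4988 0.02 0.043 0.022
```

```text
time: 8.2
eef_pos: [0.4975, 0.0562, 0.0537]
tool_rot: [0.708, -0.706, -0.01, 0.01]
force: [0.2, 1.5, -9.3]
opening: 0.0437
t 8.2 p [0.498 0.056 0.054] f [ 0.247  1.507 -9.277] op 0.043727804463195546 q [-0.61   0.342  0.512  1.953 -0.215  0.9    0.041]
tool x yaw 0.02824997701891465 x [ 1.     0.028 -0.001] y [-0.001  0.002 -1.   ]
shift tool cm [ 0.027  1.059 -3.62 ]
rot [-0.002  0.006 -0.001]
```

```bash
python3 -m jog '[[1,0,0.9,-2,-0.002,0.006,0],[1,0,0,-1,0,0,0],[1,0,0,0,0,0,0],[1,0,0,0,0,0,0]]'
python3 d.py 0.4993 -0.05 0.042 0.022; python3 -c "
from h import *
c=cam('top','t3.png');cam('side','s3.png')
cv2.imwrite('pics/t3c.png',cv2.resize(c['color'][180:280,220:420,::-1],None,fx=4,fy=4,interpolation=cv2.INTER_CUBIC))"
```

```text
time: 8.6
eef_pos: [0.4987, 0.0314, 0.0446]
tool_rot: [0.708, -0.706, -0.01, 0.011]
force: [0.1, 0.3, -9.0]
opening: 0.043
t 8.6 p [0.499 0.031 0.045] f [ 0.135  0.345 -9.012] op 0.042990963259527865 q [-0.563  0.356  0.517  1.962 -0.229  0.881  0.103]
tool x yaw 0.028852948750690027 x [ 1.     0.029 -0.001] y [-0.002  0.003 -1.   ]
shift tool cm [-0.176  0.237 -8.136]
rot [-0.003  0.007 -0.001]
```

View pics/t3c.png

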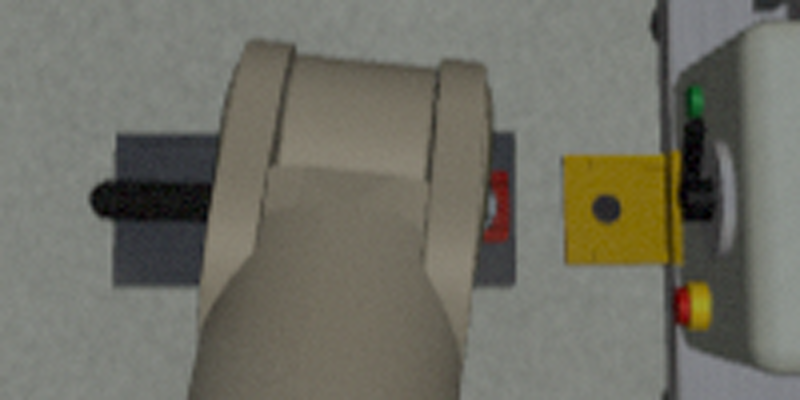

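View pics/s3.png

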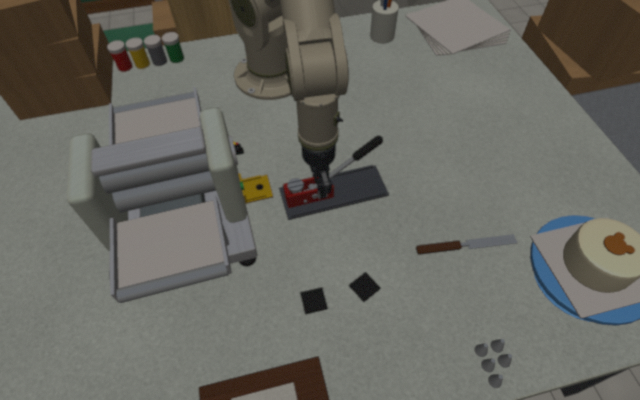

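```bash
python3 -m jog '[[1,0,0.1,-2,0,0.007,0],[1,0,0,-2,0,0,0],[1,0,0,-1.5,0,0,0],[1,0,0,0,0,0,0],[1,0,0,0,0,0,0]]'
python3 d.py 0.4993 -0.05 0.042 0.022
```

```text
time: 9.2
eef_pos: [0.5018, -0.0197, 0.0446]
tool_rot: [0.709, -0.705, -0.011, 0.01]
force: [-0.7, 0.3, -9.0]
opening: 0.0431
t 9.2 p [ 0.502 -0.02   0.045] f [-0.657  0.286 -9.003] op 0.04311153883792906 q [-0.472  0.362  0.534  1.959 -0.243  0.882  0.219]
tool x yaw 0.029269121796290595 x [1.    0.029 0.001] y [ 0.001  0.006 -1.   ]
shift tool cm [-0.338  0.244 -3.021]
rot [-0.006  0.007  0.001]
```

```bash
python3 -m jog '[[1,-0.35,0.1,-1.6,-0.006,0.007,0],[1,0,0,-1.2,0,0.005,0],[1,0,0,0,0,0,0],[1,0,0,0,0,0,0]]'
python3 d.py 0.4993 -0.05 0.042 0.022
```

```text
time: 9.6
eef_pos: [0.4994, -0.0466, 0.0437]
tool_rot: [0.707, -0.707, -0.008, 0.006]
force: [-0.3, -0.2, -10.0]
opening: 0.0431
t 9.6 p [ 0.499 -0.047  0.044] f [ -0.255  -0.2   -10.022] op 0.043073779903332915 q [-0.432  0.364  0.547  1.962 -0.244  0.878  0.262]
tool x yaw 0.020025118559534393 x [1.    0.02  0.002] y [ 0.002  0.001 -1.   ]
shift tool cm [-0.013  0.165 -0.34 ]
rot [-0.001 -0.002  0.002]
```

```bash
python3 -m jog '[[1,0,0,-0.35,0,0,0],[1,0,0.2,0,0,0,0],[1,0,0,0,0,0,0],[1,0,0,0,0,0,0]]'
python3 d.py 0.4993 -0.05 0.042 0.022;python3 -c "
from h import *
c=cam('top');cc=cam('side')
cv2.imwrite('pics/t4c.png',cv2.resize(c['color'][180:280,220:420,::-1],None,fx=4,fy=4,interpolation=cv2.INTER_CUBIC))
cv2.imwrite('pics/s4c.png',cv2.resize(cc['color'][130:230,210:360,::-1],None,fx=5,fy=5,interpolation=cv2.INTER_CUBIC))"
```

```text
time: 10.0
eef_pos: [0.4999, -0.0498, 0.0421]
tool_rot: [0.707, -0.707, -0.008, 0.007]
force: [-0.1, -1.0, -7.0]
opening: 0.0428
t 10.0 p [ 0.5   -0.05   0.042] f [-0.084 -0.956 -7.011] op 0.04279820288715903 q [-0.425  0.368  0.546  1.961 -0.248  0.875  0.272]
tool x yaw 0.020985263862940886 x [1.    0.021 0.002] y [ 0.002  0.001 -1.   ]
shift tool cm [-0.056  0.011 -0.022]
rot [-0.001 -0.001  0.002]
```

View pics/t4c.png

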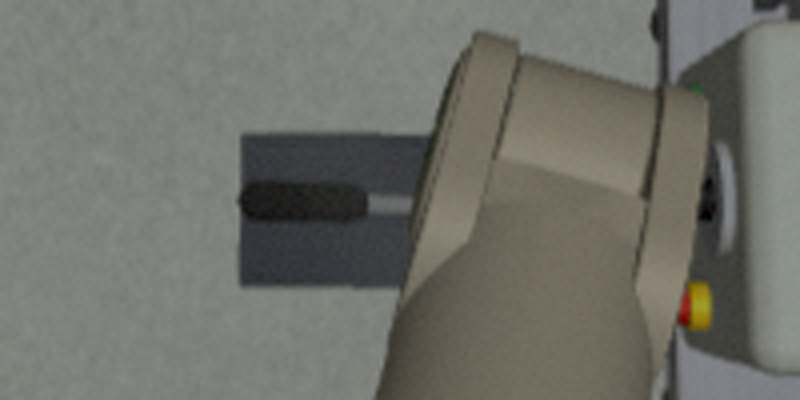

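View pics/s4c.png

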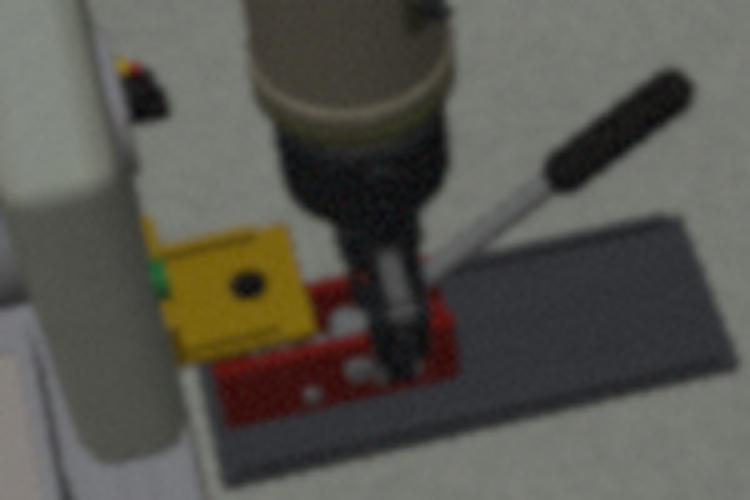

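```bash
python3 -m jog '[[1,0,0.05,0,0,0,0],[0,0,0,0,0,0,0],[0,0,0,0,0,0,0],[0,0,0,0,0,0,0],[0,0,0,0,0,0,0],[0,0,0,0,0,0,0]]'
python3 - <<'E'
from h import *
c=cam('top')
f=lambda x,y,z:atz(c,[(x+.5)/4-.5+220,(y+.5)/4-.5+180],z)
a,b=f(240,133,.008),f(240,286,.008);print(a,b,(a+b)/2, f(605,208,.088))
E
python3 d.py
```

```text
time: 10.7
eef_pos: [0.5038, -0.0487, 0.0443]
tool_rot: [0.708, -0.706, -0.011, 0.004]
force: [0.6, 0.7, -0.7]
opening: 0.0852
[0.5458307  0.11828693 0.008     ] [0.44703409 0.11426045 0.008     ] [0.4964324  0.11627369 0.008     ] [ 0.50053668 -0.10954629  0.088     ]
t 10.75 p [ 0.504 -0.049  0.044] f [ 0.998 -0.965  1.411] op 0.08546135260107761 q [-0.425  0.366  0.545  1.957 -0.249  0.873  0.273]
tool x yaw 0.02222538686455344 x [1.    0.022 0.01 ] y [ 0.01   0.002 -1.   ]
```

```bash
python3 -m jog '[[0,-0.3,-2,0,0,0,-0.01],[0,0,-4,0,0,0,0],[0,0,-5,0,0,0,0],[0,0,-4,0,0,0,0],[0,0,-2,2,0,0,0],[0,0,-1,3,0,0,0],[0,0,0,3,0,0,0],[0,0,0,3,0,0,0]]'
python3 d.py 0.4975 0.0666 0.16 0.022;python3 -c "
from h import *
c=cam('top');cc=cam('side');cam('wrist','w5.png')
cv2.imwrite('pics/t5c.png',cv2.resize(c['color'][180:280,220:420,::-1],None,fx=4,fy=4,interpolation=cv2.INTER_CUBIC))
cv2.imwrite('pics/s5c.png',cv2.resize(cc['color'][130:230,210:360,::-1],None,fx=5,fy=5,interpolation=cv2.INTER_CUBIC))
for cn,ca in(('top',c),('side',cc)):
  for l,z in (('handle_grip',.14),('saddle',.07),('lift_pad',.076)):
    for r in nets.mark_of(cn,l)[:1]: print(cn,l,atz(ca,r['point'],z),r['confidence'])
"
```

```text
time: 11.55
eef_pos: [0.4948, 0.0583, 0.2326]
tool_rot: [0.708, -0.706, -0.011, -0.004]
force: [0.0, -0.7, -1.3]
opening: 0.0855
t 11.55 p [0.495 0.058 0.233] f [ 0.037 -0.68  -1.306] op 0.08551938787053383 q [-0.659  0.099  0.516  1.772 -0.051  1.261 -0.121]
tool x yaw 0.010185545416192964 x [1.    0.01  0.022] y [ 0.022  0.003 -1.   ]
shift tool cm [0.117 7.271 0.81 ]
rot [-0.002 -0.012  0.022]
top saddle [ 0.49825211 -0.10697559  0.07      ] 0.47
top lift_pad [ 0.50310322 -0.10637256  0.076     ] 0.87
side handle_grip [0.4939007 0.0683588 0.14     ] 0.61
side lift_pad [ 0.49613553 -0.11723349  0.076     ] 0.75
```

View pics/t5c.png

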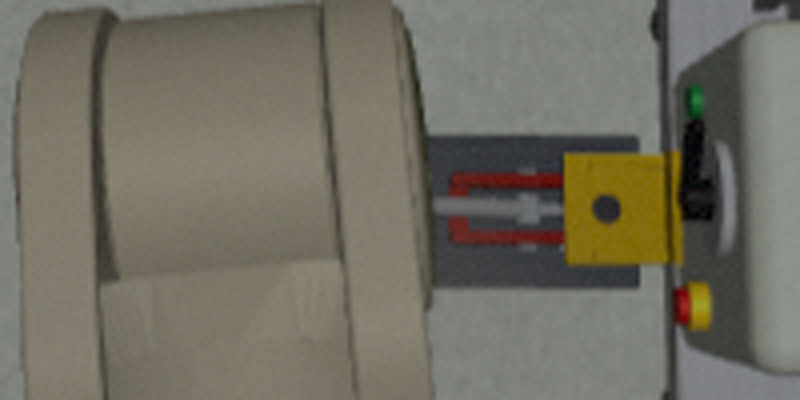

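View pics/s5c.png

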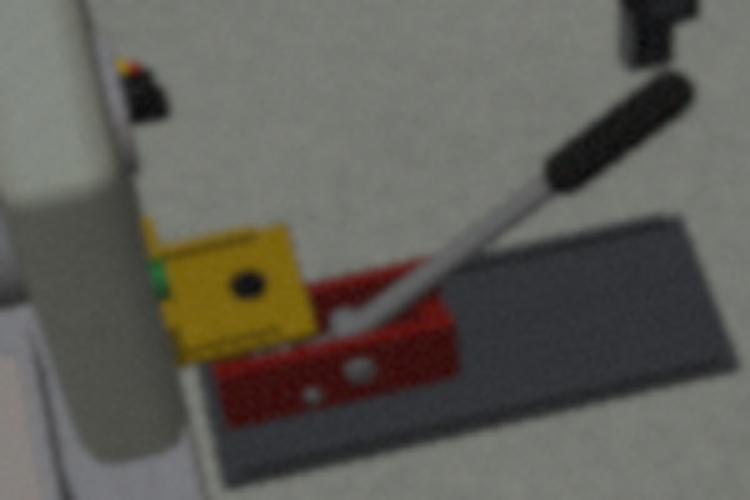

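View pics/w5.png

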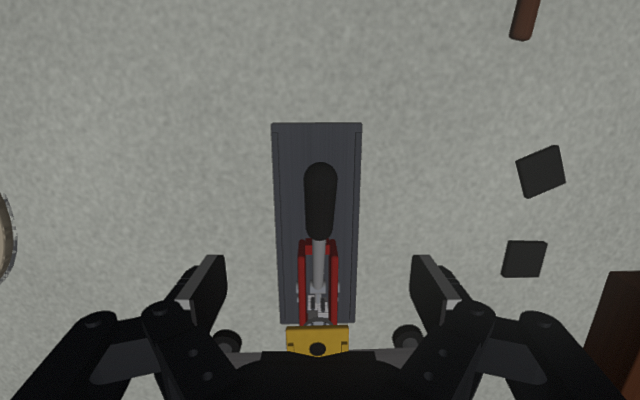

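```bash
python3 - <<'E'
from h import *
c=cam('top')
f=lambda x,y,z:atz(c,[(x+.5)/4-.5+220,(y+.5)/4-.5+180],z)
a,b=f(638,136,.008),f(638,287,.008);m=(a+b)/2;print(a,b,m,'saddle',m[:2]+np.array([-.0008,.0345]))
E
```

```text
[ 0.55115685 -0.14136465  0.008     ] [ 0.45345481 -0.14228206  0.008     ] [ 0.50230583 -0.14182335  0.008     ] saddle [ 0.50150583 -0.10732335]
```

```bash
python3 -m jog '[[1,0.2,0.7,0.9,-0.002,-0.012,0.022],[1,0,0.7,0,0,0,0],[1,0,0.7,0,0,0,0],[1,0,0,0,0,0,0],[1,0,0,0,0,0,0],[1,0,0,0,0,0,0],[1,0,0,0,0,0,0],[1,0,0,0,0,0,0]]'
python3 d.py 0.498 0.068 0.185 0.022;python3 -c "
from h import *
cc=cam('side');cam('wrist','w6.png')
cv2.imwrite('pics/s6c.png',cv2.resize(cc['color'][90:210,250:400,::-1],None,fx=5,fy=5,interpolation=cv2.INTER_CUBIC))
"
```

```text
time: 12.85
eef_pos: [0.4967, 0.0621, 0.2101]
tool_rot: [-0.707, 0.707, 0.005, -0.006]
force: [0.4, -0.5, -0.4]
opening: 0.0004
t 12.85 p [0.497 0.062 0.21 ] f [ 0.437 -0.489 -0.381] op 0.00043775815438611143 q [-0.653  0.142  0.515  1.782 -0.073  1.237 -0.102]
tool x yaw 0.015828140892510806 x [ 1.     0.016 -0.   ] y [-0.    -0.001 -1.   ]
shift tool cm [0.137 2.514 0.587]
rot [ 0.001 -0.006 -0.   ]
```

View pics/w6.png

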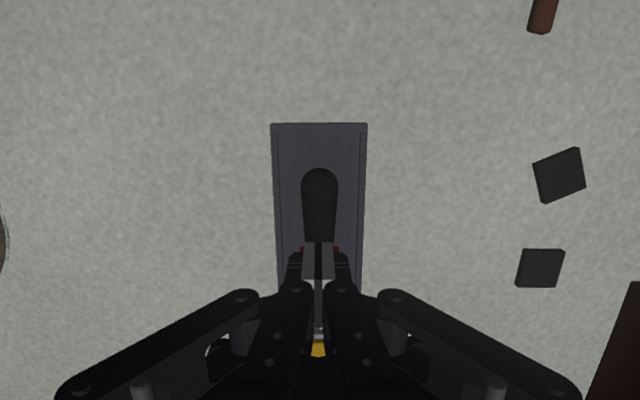

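View pics/s6c.png

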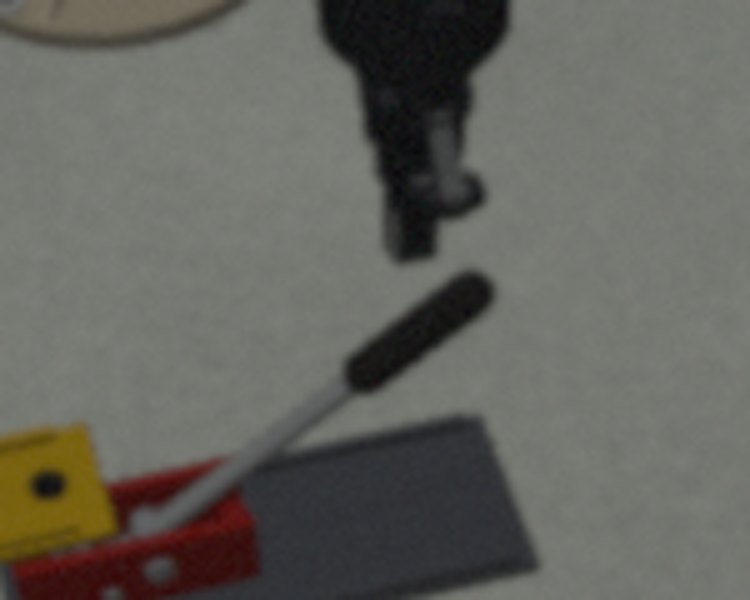

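```bash
python3 -m jog '[[1,0.1,1,0.6,0.001,-0.006,0],[1,0,1,0,0,0,0],[1,0,0.4,0,0,0,0],[1,0,0,0,0,0,0]]'
python3 d.py 0.498 0.068 0.18 0.022
```

```text
time: 13.35
eef_pos: [0.4974, 0.0691, 0.1835]
tool_rot: [0.707, -0.707, -0.008, 0.008]
force: [-1.4, 0.1, -0.4]
opening: 0.0002
t 13.35 p [0.497 0.069 0.184] f [-1.379  0.095 -0.431] op 0.0001864148429307014 q [-0.653  0.17   0.508  1.815 -0.09   1.18  -0.094]
tool x yaw 0.023139317804879735 x [ 1.     0.023 -0.001] y [-0.001  0.    -1.   ]
shift tool cm [ 0.053  0.353 -0.115]
rot [-0.     0.001 -0.001]
```

Now the first stroke, following the arc (down = tool y, outward = tool z).

```bash
python3 -m jog '[[1,0,0.8,0.3,0,0,0],[1,0,0.8,0.5,0,0,0],[1,0,0.8,0.5,0,0,0],[1,0,0.8,0.45,0,0,0],[1,0,0.8,0.4,0,0,0],[1,0,0,0,0,0,0]]'
python3 d.py 0.498 0.088 0.15 0.022; python3 -c "
from h import *
cc=cam('side')
cv2.imwrite('pics/s7c.png',cv2.resize(cc['color'][90:210,250:400,::-1],None,fx=5,fy=5,interpolation=cv2.INTER_CUBIC))
"
```

```text
time: 13.95
eef_pos: [0.4974, 0.0933, 0.1405]
tool_rot: [0.707, -0.707, -0.009, 0.008]
force: [0.8, -0.0, 2.0]
opening: 0.0001
t 13.95 p [0.497 0.093 0.14 ] f [ 0.776 -0.023  2.015] op 8.280846530653557e-05 q [-0.672  0.224  0.486  1.859 -0.118  1.086 -0.117]
tool x yaw 0.02387121894307814 x [1.    0.024 0.001] y [ 0.001  0.001 -1.   ]
shift tool cm [ 0.045 -0.951 -0.534]
rot [-0.001  0.002  0.001]
```

View pics/s7c.png

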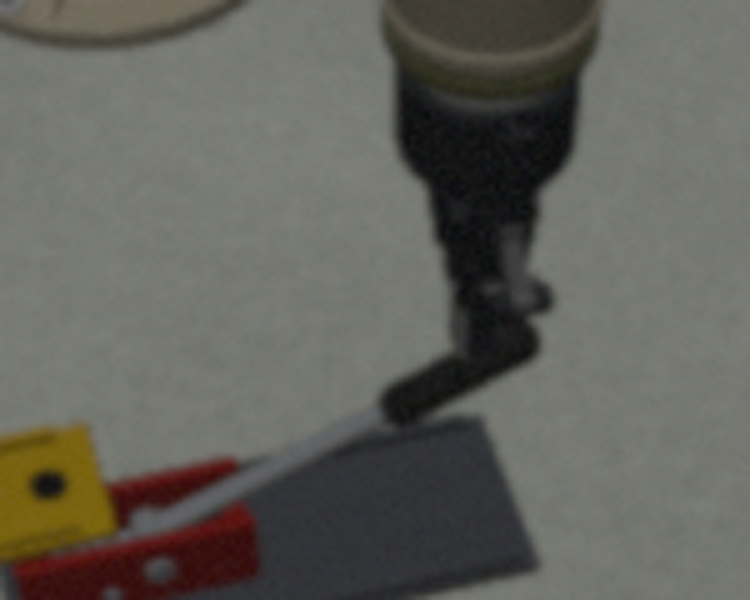

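```bash
python3 -m jog '[[1,0,1,0.1,0,0,0],[1,0,1,0.15,0,0,0],[1,0,1,0.1,0,0,0],[1,0,1,0.1,0,0,0],[1,0,1,0.1,0,0,0],[1,0,0,0,0,0,0]]'
python3 d.py 0.498 0.098 0.075 0.022
```

```text
time: 14.6
eef_pos: [0.4997, 0.1023, 0.0913]
tool_rot: [0.71, -0.704, -0.011, 0.007]
force: [-1.6, 0.1, 6.8]
opening: -0.0001
t 14.6 p [0.5   0.102 0.091] f [-1.556  0.052  6.763] op -7.423806012736236e-05 q [-0.662  0.291  0.468  1.905 -0.164  0.974 -0.094]
tool x yaw 0.024883534722619113 x [1.    0.025 0.006] y [ 0.006  0.008 -1.   ]
shift tool cm [-0.191  1.63  -0.438]
rot [-0.007  0.003  0.006]
```

```bash
python3 -m jog '[[1,-0.2,0.8,-0.2,-0.007,0.003,0.006],[1,0,0.8,0,0,0,0],[1,0,0.3,0,0,0,0],[1,0,0,0,0,0,0]]'
python3 d.py 0.498 0.098 0.07 0.022; python3 -c "
from h import *
cc=cam('side');c=cam('top')
cv2.imwrite('pics/s8c.png',cv2.resize(cc['color'][130:250,210:360,::-1],None,fx=5,fy=5,interpolation=cv2.INTER_CUBIC))
cv2.imwrite('pics/t8c.png',cv2.resize(c['color'][180:280,220:420,::-1],None,fx=4,fy=4,interpolation=cv2.INTER_CUBIC))
"
```

```text
time: 15.0
eef_pos: [0.4996, 0.1028, 0.0736]
tool_rot: [0.709, -0.705, -0.01, 0.007]
force: [-4.3, -1.1, 14.2]
opening: 0.0003
t 15.0 p [0.5   0.103 0.074] f [-4.252 -1.142 14.154] op 0.0003464138472150408 q [-0.656  0.318  0.462  1.918 -0.179  0.94  -0.086]
tool x yaw 0.022860388396176608 x [1.    0.023 0.004] y [ 0.004  0.005 -1.   ]
shift tool cm [-0.172  0.359 -0.48 ]
rot [-0.005  0.001  0.004]
```

View pics/s8c.png

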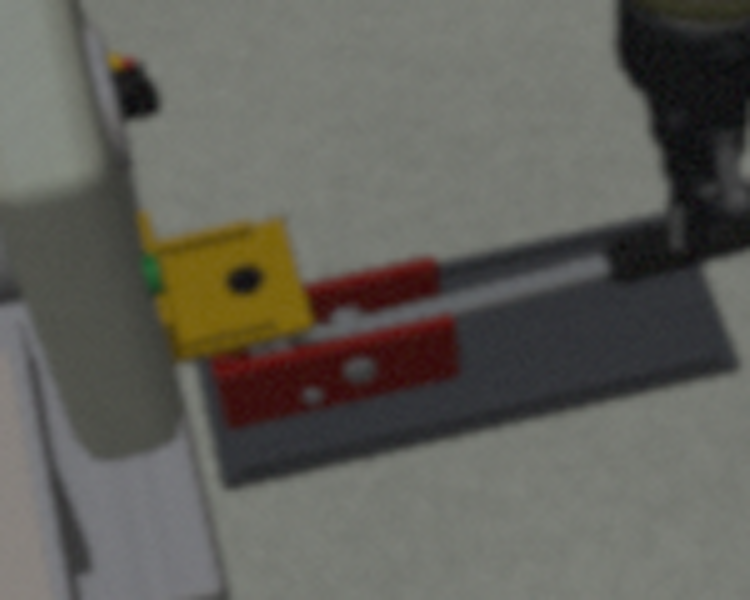

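View pics/t8c.png

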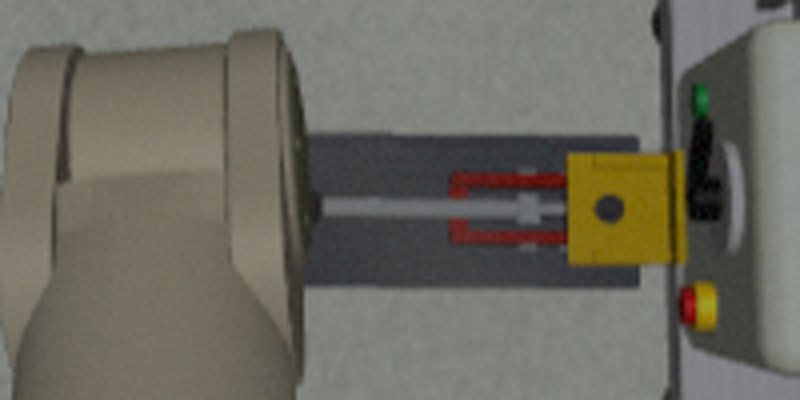

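```bash
python3 -m jog '[[1,0,0.4,0,0,0,0],[1,-0.1,-2,-0.5,-0.005,0,0.004],[1,0,-2,-0.6,0,0,0],[1,0,-2,-0.7,0,0,0],[1,0,-2,-0.7,0,0,0],[1,0,-2,-0.7,0,0,0],[1,0,-2,-0.5,0,0,0],[1,0,0,0,0,0,0]]'
python3 d.py 0.498 0.068 0.185 0.022
```

```text
time: 15.9
eef_pos: [0.4996, 0.0634, 0.1936]
tool_rot: [0.707, -0.707, -0.008, 0.007]
force: [0.6, -0.2, 0.0]
opening: -0.0002
t 15.9 p [0.5   0.063 0.194] f [ 0.553 -0.184  0.047] op -0.00021747127582751323 q [-0.648  0.163  0.514  1.799 -0.086  1.201 -0.087]
tool x yaw 0.02087626573792208 x [1.    0.021 0.001] y [ 0.001  0.001 -1.   ]
shift tool cm [-0.147  0.864  0.464]
rot [-0.001 -0.001  0.001]
```

```bash
python3 -m jog '[[1,-0.15,0.9,0.5,0,0,0],[1,0,1,0.5,0,0,0],[1,0,1,0.5,0,0,0],[1,0,1.1,0.5,0,0,0],[1,0,1.1,0.5,0,0,0],[1,0,1.1,0.4,0,0,0],[1,0,1.1,0.3,0,0,0],[1,0,1.1,0.2,0,0,0]]'
python3 d.py 0.498 0.1 0.071 0.022
```

```text
time: 16.7
eef_pos: [0.4971, 0.1054, 0.1012]
tool_rot: [0.708, -0.706, -0.01, 0.009]
force: [-0.7, 1.2, 9.0]
opening: 0.0001
t 16.7 p [0.497 0.105 0.101] f [-0.749  1.197  9.007] op 0.00013053371842071303 q [-0.673  0.277  0.47   1.896 -0.152  1.001 -0.111]
tool x yaw 0.025835330263651302 x [1.    0.026 0.002] y [ 0.001  0.004 -1.   ]
shift tool cm [ 0.067  3.019 -0.554]
rot [-0.004  0.004  0.002]
```

```bash
python3 -m jog '[[1,0.05,1,-0.2,-0.004,0.004,0.002],[1,0,1,0,0,0,0],[1,0,1,0,0,0,0],[1,0,0.5,0,0,0,0],[1,0,0,0,0,0,0]]'
python3 d.py 0.498 0.1 0.071 0.022; python3 -c "
from h import *
cc=cam('side');c=cam('top')
cv2.imwrite('pics/s9c.png',cv2.resize(cc['color'][130:250,210:360,::-1],None,fx=5,fy=5,interpolation=cv2.INTER_CUBIC))
cv2.imwrite('pics/t9c.png',cv2.resize(c['color'][180:280,220:420,::-1],None,fx=4,fy=4,interpolation=cv2.INTER_CUBIC))
"
```

```text
time: 17.2
eef_pos: [0.498, 0.109, 0.07]
tool_rot: [0.709, -0.705, -0.009, 0.01]
force: [-21.2, -8.6, 52.6]
opening: 0.0
t 17.2 p [0.498 0.109 0.07 ] f [-21.191  -8.638  52.614] op 2.7433823688652722e-05 q [-0.662  0.326  0.457  1.917 -0.184  0.938 -0.089]
tool x yaw 0.026664819401897518 x [ 1.     0.027 -0.001] y [-0.001  0.006 -1.   ]
shift tool cm [-0.027 -0.106 -0.899]
rot [-0.006  0.005 -0.001]
```

View pics/s9c.png

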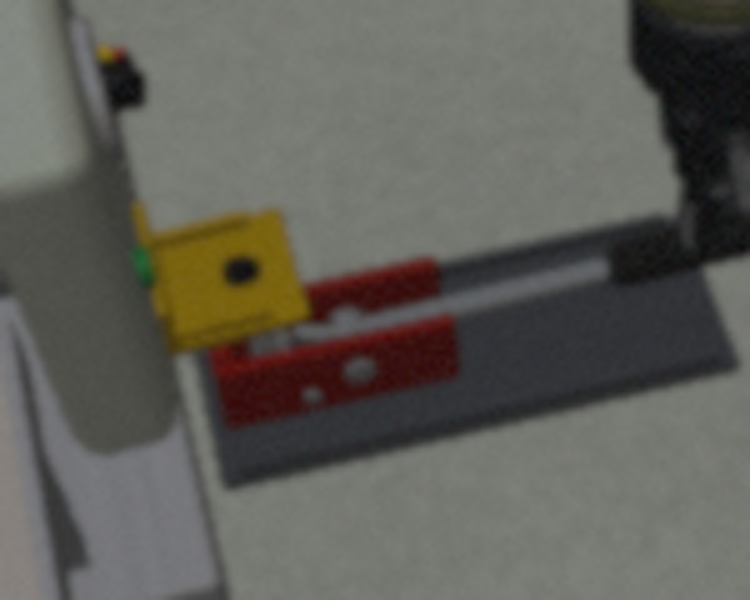

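View pics/t9c.png

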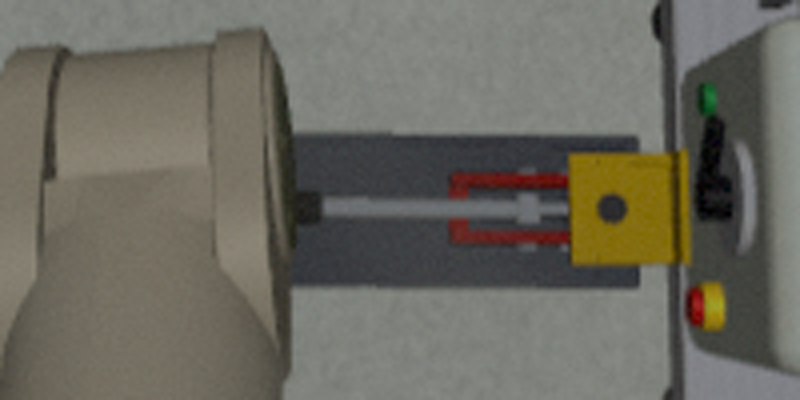

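```bash
python3 -m jog '[[1,0,-1,-0.5,-0.006,0.005,0],[1,0,-2,-0.7,0,0,0],[1,0,-2,-0.7,0,0,0],[1,0,-2,-0.7,0,0,0],[1,0,-2,-0.7,0,0,0],[1,0,-2,-0.8,0,0,0],[1,0,-1,-0.4,0,0,0],[1,0,0,0,0,0,0]]'
python3 d.py 0.498 0.064 0.19 0.022; python3 -c "
from h import *
cc=cam('side')
cv2.imwrite('pics/s10c.png',cv2.resize(cc['color'][90:250,200:400,::-1],None,fx=3.7,fy=3.7,interpolation=cv2.INTER_CUBIC))
"
```

```text
time: 18.1
eef_pos: [0.4962, 0.0696, 0.186]
tool_rot: [0.707, -0.707, -0.008, 0.013]
force: [0.0, 0.9, 0.1]
opening: 0.0
t 18.1 p [0.496 0.07  0.186] f [0.001 0.919 0.118] op 3.804578897132582e-05 q [-0.653  0.171  0.508  1.808 -0.091  1.193 -0.087]
tool x yaw 0.029772749120431236 x [ 1.     0.03  -0.008] y [-0.008  0.001 -1.   ]
shift tool cm [ 0.161 -0.398 -0.569]
rot [-0.001  0.008 -0.008]
```

View pics/s10c.png

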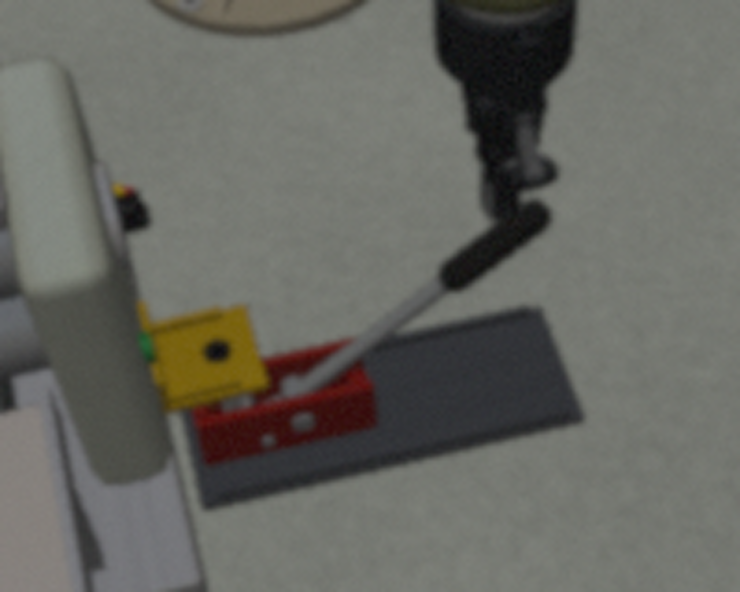

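```bash
python3 -m jog '[[1,0.15,1,0.1,0,-0.008,-0.008],[1,0,1,0.4,0,0,0],[1,0,1,0.4,0,0,0],[1,0,1,0.4,0,0,0],[1,0,1,0.3,0,0,0],[1,0,1,0.3,0,0,0],[1,0,1,0.2,0,0,0],[1,0,1,0.1,0,0,0]]'
python3 d.py 0.498 0.1 0.072 0.022
```

```text
time: 18.95
eef_pos: [0.4965, 0.1032, 0.0992]
tool_rot: [0.709, -0.704, -0.016, 0.016]
force: [-1.8, 2.8, 10.2]
opening: -0.0004
t 18.95 p [0.496 0.103 0.099] f [-1.755  2.837 10.231] op -0.00035438724016974743 q [-0.666  0.278  0.469  1.899 -0.157  0.997 -0.082]
tool x yaw 0.045777761239410034 x [ 0.999  0.046 -0.   ] y [-0.     0.007 -1.   ]
shift tool cm [ 0.136  2.719 -0.347]
rot [-0.007  0.024 -0.   ]
```

```bash
python3 -m jog '[[1,0.1,0.9,-0.2,-0.007,0.02,0],[1,0,0.9,0,0,0,0],[1,0,0.7,0,0,0,0],[1,0,0,0,0,0,0]]'
python3 d.py 0.498 0.1 0.072 0.022
```

```text
time: 19.35
eef_pos: [0.4973, 0.1066, 0.0723]
tool_rot: [0.708, -0.706, -0.01, 0.011]
force: [-9.7, -6.6, 29.1]
opening: -0.0002
t 19.35 p [0.497 0.107 0.072] f [-9.677 -6.627 29.065] op -0.00016208523010180102 q [-0.664  0.321  0.461  1.918 -0.178  0.943 -0.088]
tool x yaw 0.029422982090603202 x [ 1.     0.029 -0.001] y [-0.001  0.003 -1.   ]
shift tool cm [ 0.048  0.027 -0.659]
rot [-0.003  0.007 -0.001]
```

```bash
python3 -c "
from h import *
cc=cam('side');c=cam('top')
cv2.imwrite('pics/s11c.png',cv2.resize(cc['color'][150:290,200:360,::-1],None,fx=4,fy=4,interpolation=cv2.INTER_CUBIC))
cv2.imwrite('pics/t11c.png',cv2.resize(c['color'][180:280,220:420,::-1],None,fx=4,fy=4,interpolation=cv2.INTER_CUBIC))
"; python3 d.py
```

```text
t 19.45 p [0.497 0.107 0.073] f [-6.527 -4.004 25.403] op 0.000244716629611951 q [-0.664  0.32   0.461  1.918 -0.178  0.943 -0.088]
tool x yaw 0.029167115803868035 x [ 1.     0.029 -0.001] y [-0.001  0.003 -1.   ]
```

View pics/s11c.png

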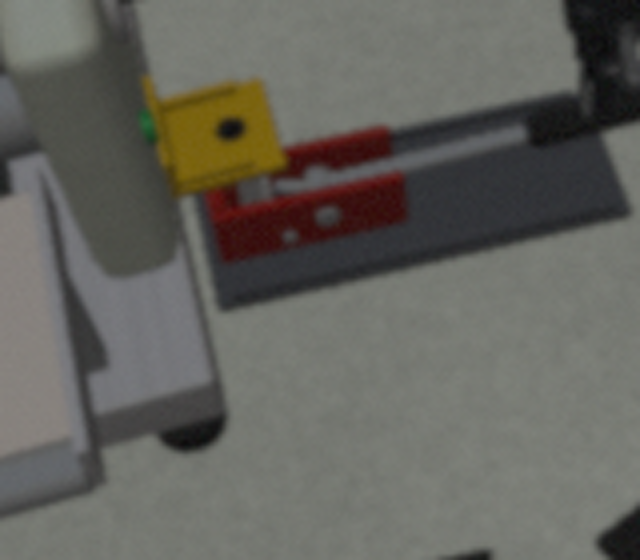

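View pics/t11c.png

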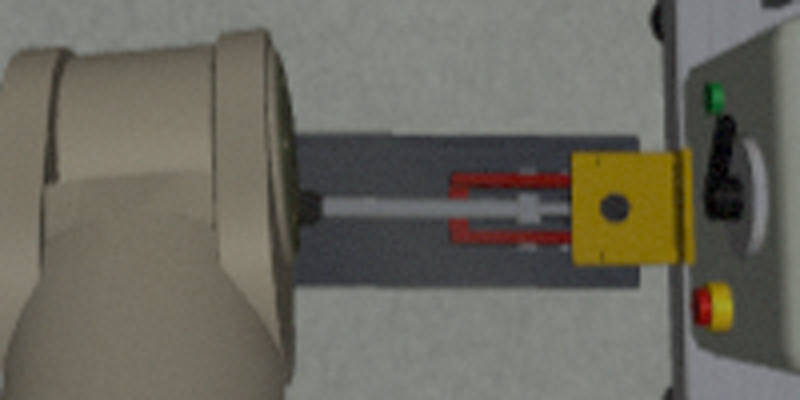

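```bash
python3 - <<'E'
from h import *
np.set_printoptions(precision=4,suppress=True)
c=cam('top');s=cam('side')
g=lambda x,y,k,a,b:[(x+.5)/k-.5+a,(y+.5)/k-.5+b]
T=lambda x,y:g(x,y,4,220,180)
p0=tri(c,T(605,208),s,g(247,285,5,210,130)); p1=tri(c,T(614,208),s,g(231,128,4,200,150)); print(p0,p1)
# pad underside under tilt
dz=p1[0][2]-p0[0][2]; th=dz/.315; print('dz',dz,'th',th,'foot clr',.25*th)
print('pad centre approx y (dot back-shift +z 12mm*th):',p1[0][1]+.012*th)
E
```

```text
(array([ 0.5004, -0.1095,  0.09  ]), np.float64(0.0005002868314779572)) (array([ 0.4999, -0.1115,  0.1086]), np.float64(0.0009425158066559981))
dz 0.018667255090333346 th 0.05926112727089951 foot clr 0.014815281817724877
pad centre approx y (dot back-shift +z 12mm*th): -0.11080917654973642
```

```bash
python3 -m jog '[[1,0,0.05,0,0,0,0],[1,0,0,0,0,0,0]]'; python3 - <<'E'
from h import *
for i in range(4):
    cam('side','fin%d.png'%i); s,p,M=st(); print(s['time'],p.round(4),np.round(s['force'],1))
E
```

```text
time: 19.75
eef_pos: [0.4972, 0.1064, 0.0734]
tool_rot: [0.708, -0.706, -0.009, 0.01]
force: [-5.2, -2.9, 17.6]
opening: 0.0002
19.8 [0.4972 0.1064 0.0734] [-5.5 -3.5 17.9]
19.85 [0.4972 0.1064 0.0733] [-5.  -4.2 18.6]
19.9 [0.4972 0.1064 0.0732] [-5.5 -3.8 18.7]
19.95 [0.4972 0.1064 0.0733] [-5.  -3.7 19.2]
```

```bash
python3 -m jog '[[1,0,0.15,0,0,0,0]]'; python3 - <<'E'
from h import *
for i in range(6):
    c=cam('side'); s,p,M=st(); print(s['time'],p.round(4),np.round(s['force'],1))
cv2.imwrite('pics/end.png',cv2.resize(c['color'][150:290,200:360,::-1],None,fx=4,fy=4,interpolation=cv2.INTER_CUBIC))
E
```

```text
time: 20.05
eef_pos: [0.4973, 0.1065, 0.0724]
tool_rot: [0.708, -0.706, -0.009, 0.01]
force: [-8.6, -3.7, 28.2]
opening: 0.0004
20.1 [0.4973 0.1065 0.0725] [-7.4 -3.4 27. ]
20.15 [0.4973 0.1065 0.0726] [-7.8 -4.5 25.9]
20.2 [0.4973 0.1065 0.0726] [-8.5 -3.9 25.2]
20.25 [0.4973 0.1065 0.0726] [-9.  -4.6 25.1]
20.3 [0.4973 0.1065 0.0726] [-7.8 -3.5 25.2]
20.35 [0.4973 0.1065 0.0726] [-7.7 -3.1 25.3]
```

View pics/end.png

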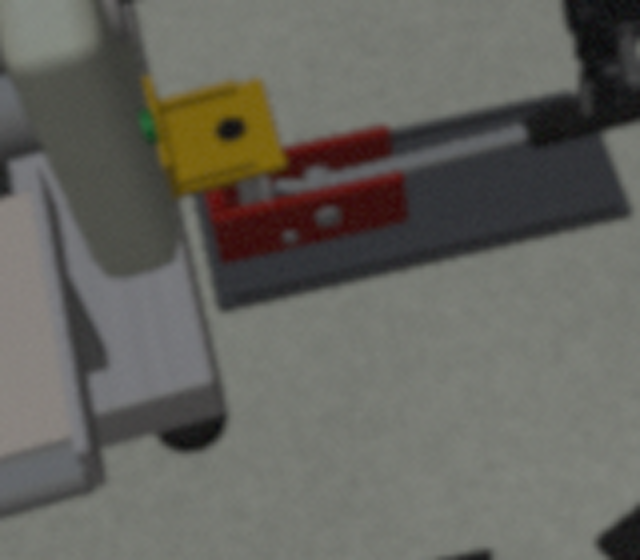

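The picture shows the dot at (231,128), unchanged. The handle is on its stop with a steady 25 N, the jack is flat and the foot is off the table.

```bash
python3 -c "
from plant import manip
print(manip.hand_in())"
```

```text
the job is handed in; nothing more can be done
None
```

The jack stands under the yellow lug with the lug side raised, and I handed the job in at about 20 s with the closed fingers holding the handle down. No verdict is reported.

- **Placing:** I gripped the jack by its casting, carried it to the sheeter and set it down square. From the top picture the saddle is about 3–4 mm from the pad centre (limit 16 mm). The jack's base edge stayed at the same pixels through all the strokes.
- **Pumping:** I made three full strokes with the closed fingertips on the black grip, letting the spring return the handle between them.
- **Last checks:**
  - The lug's dot rose about 18.7 mm by triangulation. That puts the two feet about 15 mm clear, against the 12 mm needed and the 15 mm you gave for the third stroke. The feet were not measured directly.
  - I judge the handle to be on its stop, with a steady push of about 25 N from the fingers.
  - The arm was well away from the sheeter. I moved nothing near the rubber pads or the knife, but did not measure their positions again.

**What was off:**
- The second stroke pressed about 2 mm too far, reaching 53 N down and 21 N sideways at the wrist. I saw no shift of the jack, and I pressed more gently on the third stroke.
- A sideways force of about 8 N remains in the final hold.
- The two measurements of the saddle and the two of the pad's dot each differ by 1–2 mm.

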